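Balance a loaded bit carrier on the spray stand

ROBOT

A 7-joint arm with a two-finger parallel gripper is mounted at the origin on the work surface. World frame = base frame: x ahead of the robot, y to its left, z up, the work surface at z = 0. Lengths are in m, angles in rad, forces in N, time in s.
With the tool pointing down it reaches from about 0.425 to 0.875 m from the base axis. Payload 4.7 kg.
Tool frame: the origin (TCP) lies on the mounting face of the last link; the fingertips stand 182 mm ahead of it and the grasp point (between the pads) lies 164 mm ahead of it; x points along the fingers, y is the direction in which the jaws open and shut, and the axes are right-handed (so a half turn about x gives the same grasp; the last joint's range is limited). The gripper opens to 87 mm and grips with 3 to 60 N. Pads are 19 mm wide; open, the fingers measure 117 mm over their backs; the gripper's body (75 mm by 190 mm) begins 51 mm behind the grasp point.
Start: joints at [1.198, 0.321, -0.07, 1.45, 0.023, 1.371, -0.057], TCP at [0.245, -0.602, 0.405] pointing down, gripper open.
Joint ranges: [-2.86, 2.86], [-0.3, 2.09], [-1.38, 1.24], [0.06, 2.45], [-1.56, 4.7], [0.09, 2.05], [-2.69, 2.69]. Speed limits (rad/s): [2.57, 2.57, 3.14, 3.14, 3.14, 3.14, 3.14].

INTERFACE

Orientations are given as a rotation vector (axis times angle).
In Python, from bench import monitor, get_image, ctrl gives the robot as it stands.
- The arm moves only by the shell command python3 -m creep 'ROWS' [FORCE]. ROWS is JSON, a list of rows, each a list of 7 numbers: the shift along the tool's x, y, z in mm, then the turn, a rotation vector about the tool's x, y, z in rad, then the finger opening in mm, from 0 to 87. A call has 1 to 5 rows; each row shifts and turns the commanded pose from where the row before left it, along the tool's axes as they then stand; what a row does not reach is not made up. A row lasts 1/10 s, in which the tool goes at most 50 mm and 8.59 degrees, less where a joint would pass 70% of its speed; a pose out of reach is approached as far as the arm can. A call is refused whole if a number of a shift passes 50 or a number of a turn 0.15, either way. A call with a gripper value outside its range is refused whole. The fingers move at their own pace and stop on an object; FORCE is the grip in N (left out, the last holds). Time passes only in rows, so rows that do not move let the fingers close. It gives the time, the measured TCP pose, the force and the opening at its end, in the units of the state.
- monitor.get_state(): the state, without advancing time (a new reading comes with each control period).
- get_image(name): name is "side" or "top" or "wrist"; returns a dict with "img" (384x512x3 uint8, red, green, blue), "mtx" (3x3 intrinsics, pixels), "view" (4x4, takes a point from world to camera coordinates). Camera axes: x right, y up, looking along -z (the intrinsics and any distortion apply to the point x, -y, -z); pixel columns grow to the right and rows downward; lengths in m; the calibration is good to about 2 mm. A picture is of the moment at which its call begins. There is no depth.
- ctrl.close_job(): hands the job in, once; it reports no verdict.
The state is a dict: "time": time; "joint_positions": joint angles; "qd": joint speeds; "joint_torque": joint torques, N m; "position": TCP position; "tool_rot": TCP orientation; "ft_force": force on the tool from outside, world axes, zero at the start; "torque": the same for the moment, N m; "grip_width": opening from 0.0 (shut) to 1.0 (fully open).
Only numpy, scipy, OpenCV 4.12 (cv2) and the standard library are available. Lean on these libraries where they do the work, as an engineer would, in place of code of your own. Each camera call takes 0.05 s, during which the arm holds its last target.

TASK

Draw the bit carrier out of the drying rack until it stands wholly clear of it on the bench, and let go of it. Then pick it up again and set it on the small head of the spray stand so that it stays there level by itself: its load is uneven, so where it balances has to be found by feel. Keep it upright all the time, and leave the other things on the bench where they are.

Things in the scene. Friction and masses are not known exactly. Their poses are not given: they have to be found in the camera images.
- carrier: Straight rigid aluminium bar, 240 mm long (x), 30 mm wide (y), on two black feet 18 mm tall that reach from 100 to 120 mm either side of its middle; nine green bits 12 mm thick stand in a row along its top (row 206 mm long). 0.6 kg, more or less. Origin: middle, at the feet's underside; z up. Heights: bar's flat underside 18 mm, bar's top 42 mm, bits' tips 76 mm.
- carrier_bar (a point): Middle of the carrier's bar, at half its height (30 mm over the feet's underside), axes as the carrier. The bar can be gripped across its 30 mm anywhere along it, the bits then between the fingers. Some bits are solid, some hollow: the balance point lies on the centre line anywhere up to 55 mm from here towards either end, unseen. Lifted far from it, the carrier swings between the fingers.
- carrier_end (a point): The carrier's free end, on the bar's centre line 110 mm from the middle towards -x and 30 mm over the bench, the place to grip for dragging. At the start the carrier stands on the bench under the rack's roof with 90 to 100 mm of this end sticking out of the front.
- rack_front (a point): Middle of the open front of the white drying rack, on the bench; x points into the rack (away from the robot), y across it. The rack is fixed: two cheeks and a roof, 200 mm deep and wide; the bay inside is 176 mm wide and 100 mm tall, with no floor. The roof, with a board of green bits on it, reaches 180 mm. The carrier is wholly clear when its middle is at x below -125 mm here.
- stand_head (a point): Centre of the flat top of the spray stand's head: a steel square 22 x 22 mm, 9 mm thick, its sides along this point's x and y, 100 mm above the bench, on a 16 mm post with a round foot 100 mm across and 14 mm tall, fixed to the bench. z up. The carrier's bar rests on it with its flat underside, at any yaw; the balance point must be over the square.
- jar: Glass jar, 40 mm across, 55 mm tall, stands near the rack's front corner. Bystander. Origin: underside.
- stray_bit: Single bit lying on the bench, about 98 mm long, 14 mm high, other front corner of the rack. Bystander.
- wrench: Wrench 150 mm long lying beside the stand. Bystander.
- tin_lid: Steel tin lid lying flat, 64 mm across, 10 mm thick, beyond the stand. Bystander.
- tin: Plain tin 84 mm across, 100 mm tall, on the left of the bench. Bystander. Origin: underside.
- brush: Brush 180 mm long lying on the left of the bench. Bystander.
There are look-alikes about, which are no part of the job. Of the things shaped like the carrier, the aluminium one is meant.

How it is judged:
By the outcome, as a careful person would: the job done as asked, in the order asked, and still so for the second after the job is handed in, with the robot touching nothing.
It also fails if it takes over 72 s, if anything falls off the work surface, if the arm or the gripper's body presses on something with over 40 N, if the wrist force passes 120 N, or if a joint passes its speed limit or range.

## Working session

There is one attempt and no reset: what is moved stays moved. The work goes in short steps, Python scripts to look and compute and a shell command to move; the robot and the scene stay as the last step left them, time stands still between calls to the robot, and variables do not carry over. Pictures are saved under pics/ and viewed, and the job is handed in when it is done.

```bash
ls; mkdir -p pics
python3 - <<'E'
from bench import monitor,get_image
import cv2
s=monitor.get_state();print(s)
for n in("side","top","wrist"):
    d=get_image(n);cv2.imwrite(f"pics/{n}0.png",d["img"][:,:,::-1]);print(n,d["mtx"].tolist(),d["view"].tolist(),[k for k in d])
E
```

```text
pics
{'time': 0.0, 'joint_positions': array([ 1.19812293,  0.32185006, -0.0700969 ,  1.45169535,  0.02259452,
        1.37080222, -0.05685661]), 'qd': array([-3.06998799e-04, -5.64188866e-04,  7.48448587e-05,  4.89717550e-05,
        1.14709250e-04,  2.16464926e-04, -4.70189815e-04]), 'joint_torque': array([-1.12344583e-04, -4.91288495e+01, -4.04223762e-01, -3.12527919e+01,
       -6.41131564e-02,  4.37730260e-02,  1.89323346e-04]), 'position': array([ 0.24507977, -0.60180053,  0.40363348]), 'tool_rot': array([ 2.00972572,  0.39571285, -2.010681  ]), 'ft_force': array([-0.22273001, -0.28785072, -0.40657573]), 'torque': array([-0.03128397,  0.01260528, -0.00012867]), 'grip_width': 1.0020035704555348}
side [[382.9454496667067, 0.0, 259.6243765858767], [0.0, 382.9454496667067, 192.63648109145396], [0.0, 0.0, 1.0]] [[-0.6598131661419724, -0.7513140226759536, 0.013184275337780854, 0.3951785722294546], [0.42855402884771054, -0.3618331649769708, 0.8278998762417733, -0.30873752307693403], [-0.6172422783187337, 0.5519094129050752, 0.5607209375461859, -0.6997488292782714], [0.0, 0.0, 0.0, 1.0]
[... 169 characters left out ...]
997644635156541, 0.021587015976729115, 0.01168167341154865], [0.9941386112103956, 0.004559845275146085, 0.10801680198807961, -0.5274595860402005], [-0.10808979354309507, 0.021218513197739403, 0.9939146699941039, -0.9634868813071695], [0.0, 0.0, 0.0, 1.0]] ['img', 'mtx', 'view']
wrist [[280.39472616408233, 0.0, 253.99593548864058], [0.0, 280.39472616408233, 189.682306946192], [0.0, 0.0, 1.0]] [[0.3767946782583216, -0.9262944462533219, -0.0020902814315272677, -0.647158361872116], [0.8814903558316433, 0.35926095108686235, -0.30644138362820583, 0.036213926420055415], [0.28460590825211984, 0.11362291962635926, 0.9518872355082669, -0.39266747738603414], [0.0, 0.0, 0.0, 1.0]] ['img', 'mtx', 'view']
```

View pics/top0.png

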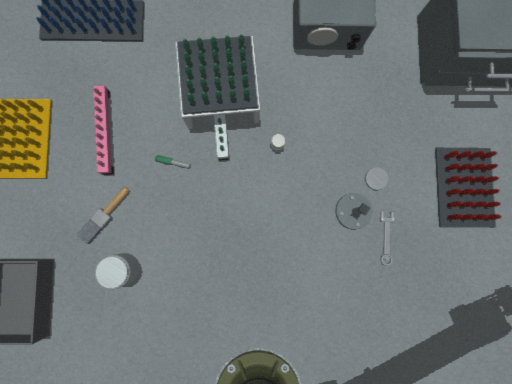

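View pics/side0.png

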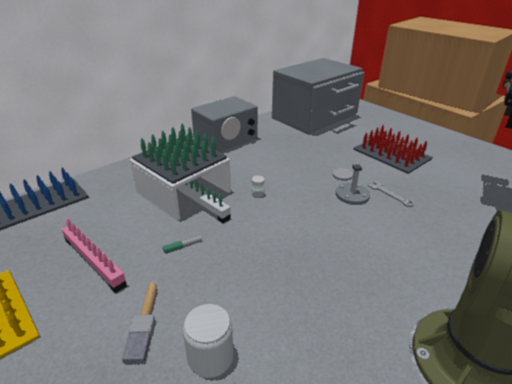

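View pics/wrist0.png

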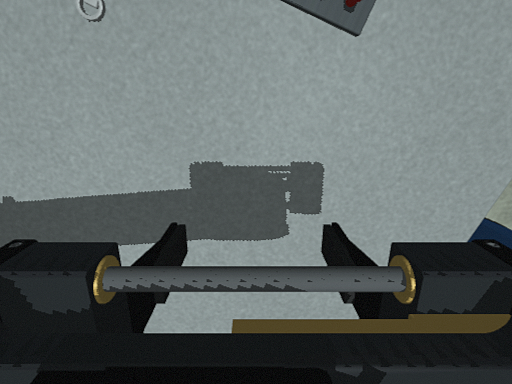

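```bash
cat > h.py <<'E'
import numpy as np,cv2
from bench import monitor,get_image
from scipy.spatial.transform import Rotation as R
def ray(d,u,v):
    K=d["mtx"];V=d["view"];p=np.linalg.solve(K,[u,v,1]);c=np.array([p[0],-p[1],-p[2]])
    return -V[:3,:3].T@V[:3,3], V[:3,:3].T@c
def onz(d,u,v,z):
    o,r=ray(d,u,v);return o+r*(z-o[2])/r[2]
def proj(d,P):
    c=d["view"][:3,:3]@np.array(P)+d["view"][:3,3];q=d["mtx"]@[c[0],-c[1],-c[2]];return q[:2]/q[2]
def tri(d1,p1,d2,p2):
    o1,r1=ray(d1,*p1);o2,r2=ray(d2,*p2)
    t=np.linalg.lstsq(np.c_[r1,-r2],o2-o1,rcond=None)[0]
    a=o1+r1*t[0];b=o2+r2*t[1];return (a+b)/2,np.linalg.norm(a-b)
def crop(d,x0,y0,x1,y1,k,name):
    cv2.imwrite(name,cv2.resize(d["img"][y0:y1,x0:x1,::-1],None,fx=k,fy=k,interpolation=cv2.INTER_CUBIC))
def st():
    s=monitor.get_state();Rm=R.from_rotvec(s["tool_rot"]).as_matrix()
    return s,s["position"],Rm
E
python3 - <<'E'
from h import *
t=get_image("top");s=get_image("side")
crop(t,170,100,300,190,5,"pics/tc.png")
crop(t,325,155,405,275,5,"pics/tst.png")
crop(s,120,120,280,260,4,"pics/sc.png")
crop(s,320,150,420,220,6,"pics/sst.png")
_,p,Rm=st();print(p,Rm.round(3))
E
```

```text
[ 0.24517245 -0.60190021  0.4042306 ] [[-0.     0.377 -0.926]
 [ 0.001 -0.926 -0.377]
 [-1.    -0.001  0.   ]]
```

View pics/tc.png

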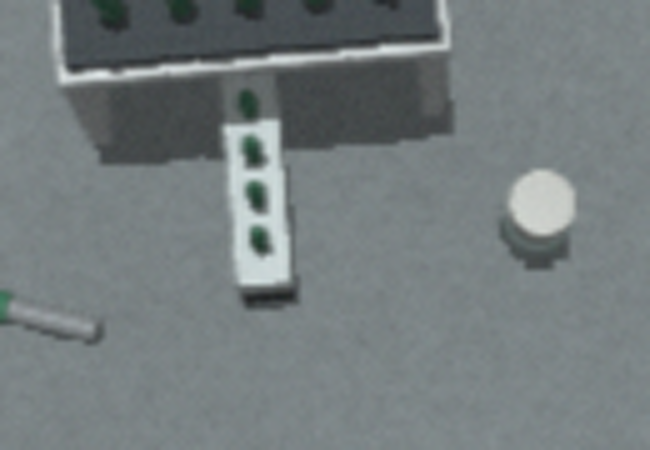

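View pics/tst.png

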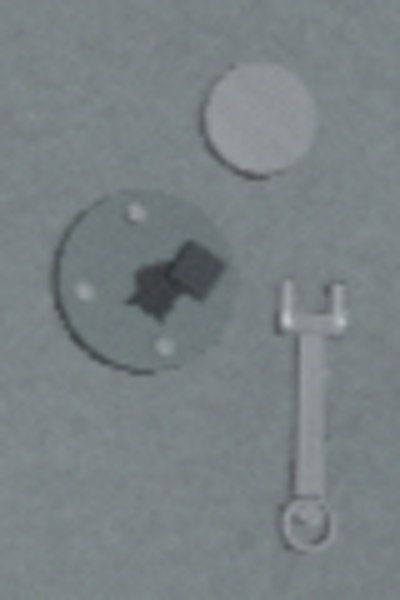

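View pics/sc.png

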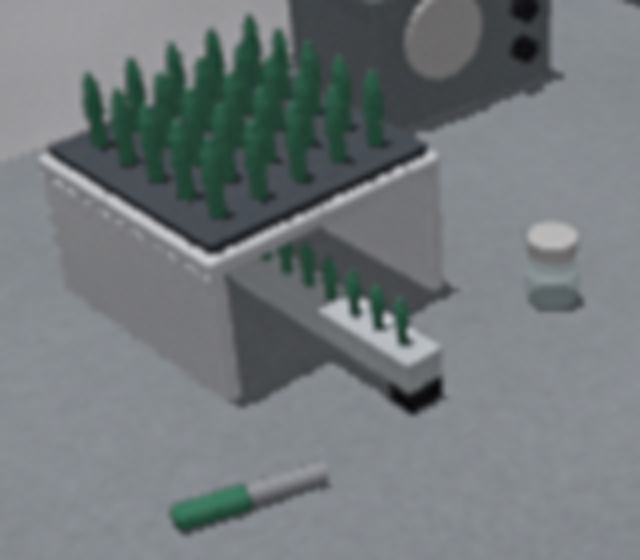

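View pics/sst.png

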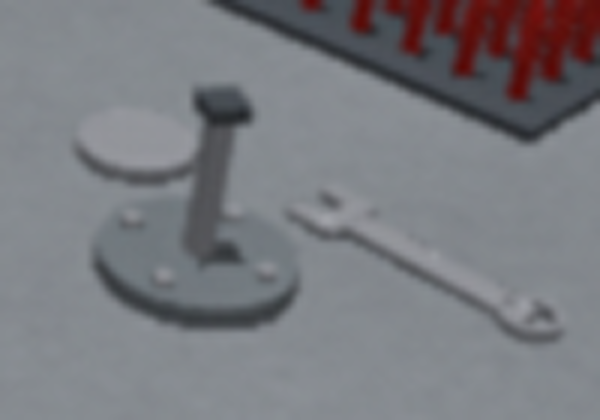

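Run:
```python
from h import *
t=get_image("top");s=get_image("side")
f=lambda x,y,k,a,b:((x+.5)/k-.5+a,(y+.5)/k-.5+b)
for n,x,y in(("FL",238,287),("FR",292,284),("BL",225,125),("BR",278,120)):
    print(n,onz(t,*f(x,y,5,170,100),.042).round(4))
# side front top corners
for n,a,b in(("FL",(238,287),(402,362)),("FR",(292,284),(441,347))):
    print(n,tri(t,f(*a,5,170,100),s,f(*b,4,120,120)))
print("rack L",onz(t,*f(100,160,5,170,100),0),"R",onz(t,*f(452,133,5,170,100),0))
print("rack roof L",onz(t,*f(62,80,5,170,100),.118),"R",onz(t,*f(448,48,5,170,100),.118))
for c in [(170,265),(195,241),(222,265),(197,299)]:
    print("head",onz(t,*f(*c,5,325,155),.1).round(4))
print("headc",onz(t,*f(197,270,5,325,155),.1), tri(t,f(197,270,5,325,155),s,f(223,102,6,320,150)))
print("foot",onz(t,*f(148,280,5,325,155),.014))
print("jar",onz(t,*f(542,204,5,170,100),.055),"bit tip",onz(t,*f(98,330,5,170,100),.007))
print("wrench",onz(t,*f(315,290,5,325,155),.005),onz(t,*f(310,520,5,325,155),.005),"lid",onz(t,*f(260,120,5,325,155),.01))
```

```text
FL [0.6214 0.1108 0.042 ]
FR [0.6233 0.0819 0.042 ]
BL [0.7106 0.119  0.042 ]
BR [0.7137 0.0903 0.042 ]
FL (array([0.62304442, 0.11274719, 0.04402248]), np.float64(0.0057457198626786575))
FR (array([0.62397897, 0.08254793, 0.04177129]), np.float64(0.001870432315649465))
rack L [0.70232226 0.19262117 0.        ] R [ 0.71963665 -0.00579967  0.        ]
rack roof L [0.7103125  0.19401709 0.118     ] R [0.72867941 0.00091749 0.118     ]
head [ 0.4828 -0.2493  0.1   ]
head [ 0.495  -0.2622  0.1   ]
head [ 0.4829 -0.2755  0.1   ]
head [ 0.4658 -0.2624  0.1   ]
headc [ 0.48037638 -0.26280955  0.1       ] (array([ 0.48114935, -0.26283653,  0.09828455]), np.float64(0.0016762692752110198))
foot [ 0.48045131 -0.26357421  0.014     ]
jar [ 0.66489705 -0.0517338   0.055     ] bit tip [0.60394232 0.19061951 0.007     ]
wrench [ 0.47578021 -0.35914391  0.005     ] [ 0.35012894 -0.35167054  0.005     ] lid [ 0.56996151 -0.32990497  0.01      ]
```

Candidates in the top view: the aluminium bar with green bits (221,140) under the rack, the pink bar (102,130), and the bit boards, blue (90,18), yellow (22,138), red (470,187) and green on the rack roof (217,73). I choose the aluminium bar at (221,140). The close crop shows a light metal bar with green bits and a black foot, projecting about 92 mm from the rack, which fits the description. The stand head is at about (0.480, -0.263).

```bash
python3 -m creep '[[0,0,0,0.1475,0,0,87],[0,0,0,0.1475,0,0,87],[0,-20,-13,0,0,0,87],[0,-39,-26,0,0,0,87],[0,-39,-26,0,0,0,87]]'; python3 -m creep '[[0,-39,-26,0,0,0,87],[0,-39,-26,0,0,0,87],[0,-39,-26,0,0,0,87],[0,-39,-26,0,0,0,87],[0,-39,-26,0,0,0,87]]'; python3 -c "
from h import *
print(st())"
```

```text
time: 0.85
position: [0.3009, -0.4977, 0.4045]
tool_rot: [2.176, 0.098, -2.176]
ft_force: [2.0, -0.9, 0.1]
grip_width: 1.002
time: 1.35
position: [0.413, -0.2905, 0.4051]
tool_rot: [2.175, 0.099, -2.173]
ft_force: [1.5, -0.7, 0.2]
grip_width: 1.002
({'time': 1.35, 'joint_positions': array([ 0.83741145,  0.02403199, -0.28066856,  1.79487016,  0.00729987,
        1.32273469, -0.92404232]), 'qd': array([-0.46572731, -0.14074306, -0.43591621,  0.14191767, -0.02508489,
       -0.00865975, -0.88843785]), 'joint_torque': array([ 2.76997849e+00, -3.16786337e+01,  1.24943566e+00, -3.05698049e+01,
        1.89032836e-02,  2.53601465e-01,  9.55272876e-01]), 'position': array([ 0.41304208, -0.29046034,  0.4050743 ]), 'tool_rot': array([ 2.1745867 ,  0.09883858, -2.17348761]), 'ft_force': array([ 1.46618312, -0.69700846,  0.21980409]), 'torque': array([ 0.03282653, -0.0223395 , -0.01227518]), 'grip_width': 1.0018840907114324}, array([ 0.41304208, -0.29046034,  0.4050743 ]), array([[ 5.43802794e-04,  9.15916117e-02, -9.95796506e-01],
       [-8.33496052e-04, -9.95796266e-01, -9.15920448e-02],
       [-9.99999505e-01,  8.79800466e-04, -4.65175544e-04]]))
```

```bash
python3 -m creep '[[0,-38,-26,0,0,0,87],[0,-38,-26,0,0,0,87],[0,-38,-26,0,0,0,87],[0,-38,-26,0,0,0,87],[0,-38,-26,0,0,0,87]]'; python3 -m creep '[[0,-38,-26,0,0,0,87],[0,-38,-26,0,0,0,87],[0,-38,-26,0,0,0,87],[0,-38,-26,0,0,0,87],[0,-20,-14,0,0,0,87]]';python3 -m creep '[[0,0,0,0,0,0,87],[0,0,0,0,0,0,87]]'
python3 - <<'E'
from h import *
w=get_image("wrist");cv2.imwrite("pics/w1.png",w["img"][:,:,::-1])
s,p,Rm=st();print(p,Rm.round(4),s["ft_force"],s["joint_positions"])
for P in [(0.6225,.097,.042),(0.632,.098,.042),(.711,.0934,.1)]: print(proj(w,P))
E
```

```text
time: 1.85
position: [0.525, -0.0895, 0.4051]
tool_rot: [2.175, 0.099, -2.173]
ft_force: [-0.7, -1.3, -0.7]
grip_width: 1.004
time: 2.35
position: [0.6269, 0.0953, 0.4047]
tool_rot: [2.174, 0.108, -2.173]
ft_force: [-0.2, 0.3, 0.8]
grip_width: 0.999
time: 2.55
position: [0.6263, 0.091, 0.4044]
tool_rot: [2.173, 0.101, -2.175]
ft_force: [-0.4, -0.3, 0.1]
grip_width: 0.998
[0.62619913 0.08983956 0.40448465] [[-6.000e-04  9.070e-02 -9.959e-01]
 [-1.200e-03 -9.959e-01 -9.070e-02]
 [-1.000e+00  1.100e-03  7.000e-04]] [ 0.1605688  -0.00857568 -0.01219651] [ 0.29326085  0.34219334 -0.60788125  1.4805116   0.19738992  1.38118465
 -1.80472035]
[250.5707832  172.84932027]
[250.44576521 165.41867186]
[261.70644061  99.58613878]
```

View pics/w1.png

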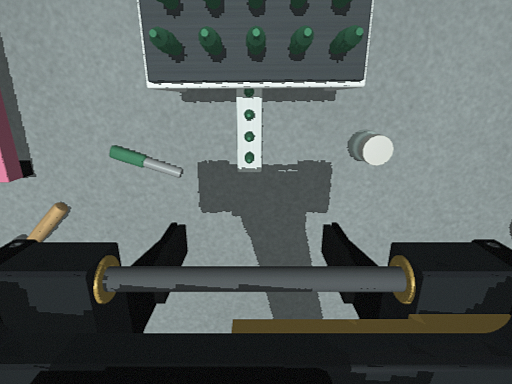

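Run:
```python
from h import *
w=get_image("wrist");crop(w,210,80,290,190,5,"pics/w1c.png")
for p in [(237,170.5),(262,170.5),(237,97),(262,97)]: print(onz(w,*p,.042))
s,p,Rm=st();f=np.array([.6225,.097])+np.array([.009,.001]);print(Rm.T@np.r_[f-p[:2],.194-p[2]])
```

```text
[0.62400401 0.1127333  0.042     ]
[0.62682721 0.08149739 0.042     ]
[0.71134343 0.11900743 0.042     ]
[0.71395642 0.09015983 0.042     ]
[ 0.21058228 -0.00859636 -0.00619904]
```

View pics/w1c.png

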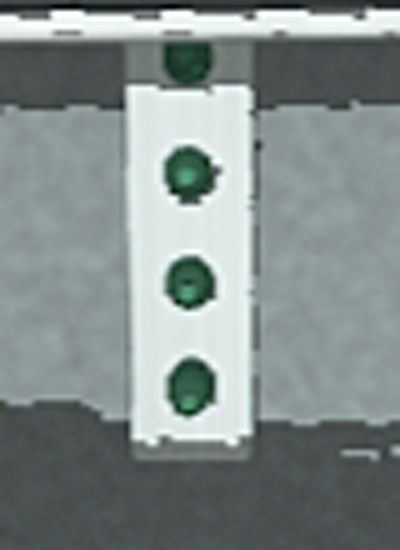

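```bash
python3 -m creep '[[0,-8.5,-7,0,0,0,87],[30,0,0,0,0,0,87],[50,0,0,0,0,0,87],[50,0,0,0,0,0,87],[40,0,0,0,0,0,87]]'; python3 -m creep '[[25,0,0,0,0,0,87],[15,0,0,0,0,0,87],[0,0,0,0,0,0,87],[0,0,0,0,0,0,87]]'
python3 - <<'E'
from h import *
s,p,Rm=st();print(p,s["ft_force"],s["torque"])
t=get_image("side");crop(t,140,100,300,240,4,"pics/s2.png")
E
```

```text
time: 3.15
position: [0.6319, 0.099, 0.2323]
tool_rot: [2.173, 0.097, -2.176]
ft_force: [0.2, -0.2, -0.1]
grip_width: 0.998
time: 3.55
position: [0.6332, 0.1, 0.196]
tool_rot: [2.177, 0.1, -2.173]
ft_force: [-0.5, 0.1, 0.4]
grip_width: 0.999
[0.63321205 0.100011   0.19603357] [-0.46861864  0.10801619  0.41019955] [-0.00011317 -0.02634569  0.04294985]
```

View pics/s2.png

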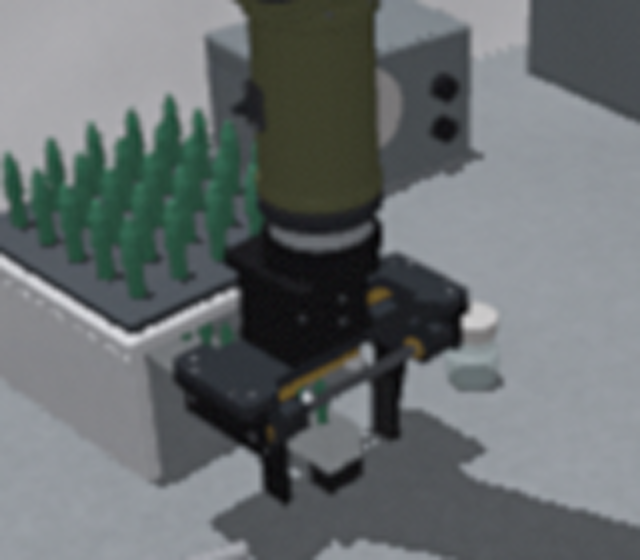

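The side view shows the fingers on either side of the carrier's end, clear of the jar, so I close.

```bash
python3 -m creep '[[1,1.5,0,0,0,0,60],[0,0,0,0,0,0,25],[0,0,0,0,0,0,15],[0,0,0,0,0,0,15],[0,0,0,0,0,0,15]]' 20;python3 -m creep '[[0,0,0,0,0,0,15],[0,0,0,0,0,0,15]]'
```

```text
time: 4.1
position: [0.6326, 0.0985, 0.1939]
tool_rot: [2.175, 0.1, -2.174]
ft_force: [-0.7, 0.0, -0.4]
grip_width: 0.629
time: 4.3
position: [0.6326, 0.0985, 0.1937]
tool_rot: [2.174, 0.1, -2.174]
ft_force: [0.0, 0.6, 1.1]
grip_width: 0.448
```

```bash
python3 -m creep '[[0,0,0,0,0,0,15],[0,0,0,0,0,0,15],[0,0,0,0,0,0,15]]'; python3 -m creep '[[0,0,8,0,0,0,15],[0,0,15,0,0,0,15],[0,0,20,0,0,0,15],[0,0,20,0,0,0,15]]'
```

```text
time: 4.6
position: [0.6326, 0.0982, 0.1937]
tool_rot: [2.174, 0.099, -2.175]
ft_force: [-0.1, -0.1, 0.3]
grip_width: 0.345
time: 5.0
position: [0.5691, 0.0928, 0.1936]
tool_rot: [2.176, 0.101, -2.173]
ft_force: [2.3, 0.8, -1.8]
grip_width: 0.343
```

```bash
python3 -m creep '[[0,0,25,0,0,0,15],[0,0,25,0,0,0,15],[0,0,25,0,0,0,15],[0,0,25,0,0,0,15],[0,0,20,0,0,0,15]]'; python3 -m creep '[[0,0,0,0,0,0,15],[0,0,0,0,0,0,15]]'
python3 - <<'E'
from h import *
s,p,Rm=st();print(p,s["ft_force"],s["torque"],s["joint_positions"])
t=get_image("top");crop(t,150,60,310,180,5,"pics/t3.png")
t=get_image("side");crop(t,140,120,300,260,4,"pics/s3.png")
E
```

```text
time: 5.5
position: [0.4488, 0.0817, 0.1936]
tool_rot: [2.175, 0.1, -2.173]
ft_force: [2.0, 0.1, -2.2]
grip_width: 0.347
time: 5.7
position: [0.4486, 0.0816, 0.1935]
tool_rot: [2.169, 0.098, -2.178]
ft_force: [-7.3, -1.4, 7.4]
grip_width: 0.341
[0.44860812 0.08157833 0.19348705] [-7.33241209 -1.38580797  7.41083197] [-0.16034637  1.54581199  0.00910566] [ 0.37582423  0.19154904 -0.64971197  2.11554625  0.15045909  0.88322526
 -1.84027143]
```

View pics/t3.png

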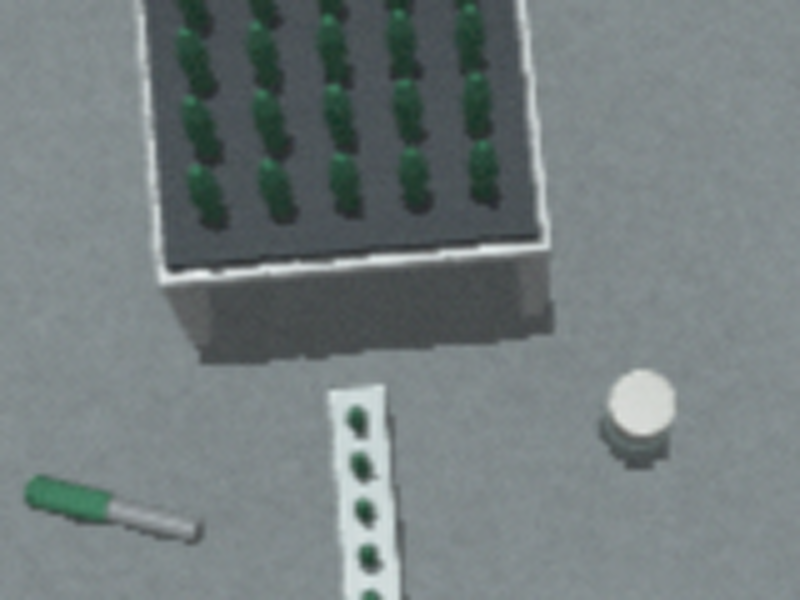

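View pics/s3.png

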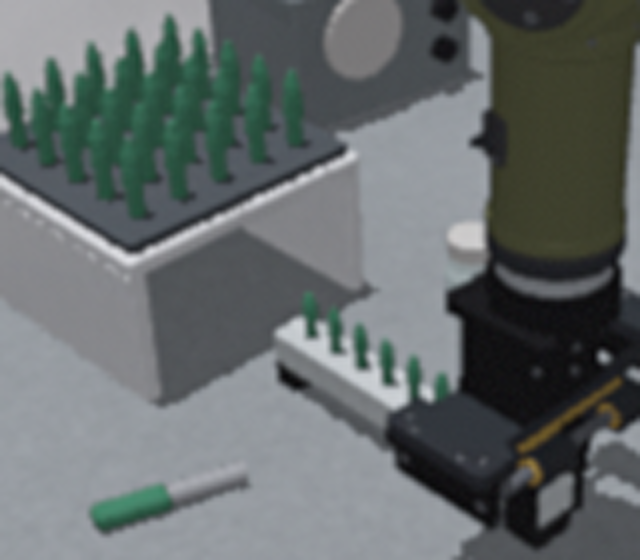

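```bash
python3 -m creep '[[0,0,0,0,0,0,40],[0,0,0,0,0,0,87],[0,0,0,0,0,0,87],[0,0,0,0,0,0,87],[0,0,0,0,0,0,87]]'; python3 -m creep '[[-10,0,0,0,0,0,87],[0,0,0,0,0,0,87]]';  python3 - <<'E'
from h import *
s,p,Rm=st();print(p,Rm.round(4).tolist(),s["ft_force"],s["torque"],s["grip_width"])
t=get_image("top");crop(t,180,100,300,220,5,"pics/t4.png")
t=get_image("wrist");cv2.imwrite("pics/w4.png",t["img"][:,:,::-1])
E
```

```text
time: 6.3
position: [0.4506, 0.0817, 0.1937]
tool_rot: [2.175, 0.1, -2.174]
ft_force: [0.3, -0.4, -0.3]
grip_width: 0.714
time: 6.5
position: [0.4511, 0.0819, 0.205]
tool_rot: [2.177, 0.1, -2.172]
ft_force: [1.0, 0.0, 1.7]
grip_width: 0.897
[0.4510611  0.08190191 0.20503561] [[0.0024, 0.0917, -0.9958], [0.0001, -0.9958, -0.0917], [-1.0, 0.0001, -0.0024]] [0.99385052 0.00926416 1.71889018] [ 0.05952273 -0.02343882  0.03228555] 0.8965807037274373
```

View pics/t4.png

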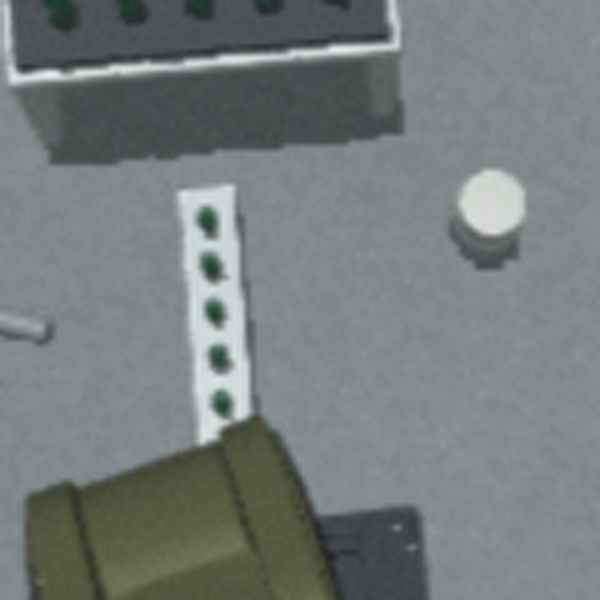

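View pics/w4.png

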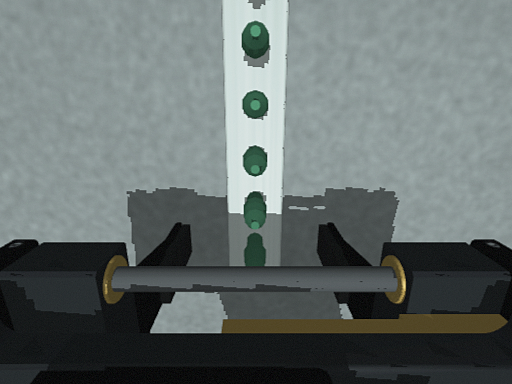

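Run:
```python
from h import *
t=get_image("top");f=lambda x,y:((x+.5)/5-.5+180,(y+.5)/5-.5+100)
a=onz(t,*f(180,193),.042);b=onz(t,*f(235,186),.042);c=onz(t,*f(197,420),.042);d=onz(t,*f(252,415),.042);print(a,b,c,d)
m=(a+b)/2;u=(m-(c+d)/2)[:2];print(m,np.degrees(np.arctan2(u[1],u[0])))
u=np.array([np.cos(.0915),np.sin(.0915)]);mid=m[:2]-.12*u;print("mid",mid)
rf=np.array([.711,.0934]);print("mid in rack x",(mid-rf)@u)
s,p,Rm=st();print(p,Rm.T@np.r_[mid-p[:2],.204-p[2]])
```

```text
[0.67297494 0.11577233 0.042     ] [0.67707506 0.08616312 0.042     ] [0.54944552 0.10509293 0.042     ] [0.55228383 0.07585476 0.042     ]
[0.675025   0.10096773 0.042     ] 4.831088235416544
mid [0.55552698 0.09000304]
mid in rack x -0.15513303078890478
[0.45047582 0.08164849 0.20402723] [ 1.00826487e-04  1.29617363e-03 -1.05374833e-01]
```

```bash
python3 -m creep '[[0,0,-26,0,0,0,87],[0,0,-35,0,0,0,87],[0,0,-30,0,0,0,87],[0,0,-15,0,0,0,87],[0,0,0,0,0,0,87]]'; python3 -m creep '[[0,0,0,0,0,0,60],[0,0,0,0,0,0,35],[0,0,0,0,0,0,35]]'
cat > avg.py <<'E'
from h import *
F=[];M=[]
for i in range(8):
    get_image("wrist");s=monitor.get_state();F.append(s["ft_force"]);M.append(s["torque"])
print("t",s["time"],"F",np.mean(F,0).round(3),"M",np.mean(M,0).round(4),"sd",np.std(F,0).round(2),np.std(M,0).round(3),"pos",s["position"].round(4),"rot",R.from_rotvec(s["tool_rot"]).as_matrix()[:,0].round(4),s["grip_width"])
E
python3 avg.py
```

```text
time: 7.15
position: [0.5576, 0.0914, 0.2035]
tool_rot: [2.176, 0.1, -2.174]
ft_force: [-0.6, -0.3, -0.3]
grip_width: 0.996
time: 7.45
position: [0.555, 0.0913, 0.2037]
tool_rot: [2.173, 0.099, -2.175]
ft_force: [0.1, -0.0, 1.0]
grip_width: 0.813
t 7.85 F [ 0.228 -0.246 -0.206] M [ 0.0176 -0.0004  0.0068] sd [0.3  0.4  0.34] [0.016 0.036 0.025] pos [0.5559 0.0913 0.2038] rot [ 1.e-04 -2.e-04 -1.e+00] 0.46399411335230806
```

```bash
python3 -m creep '[[0,0,0,0,0,0,20],[0,0,0,0,0,0,20],[0,0,0,0,0,0,20],[0,0,0,0,0,0,20],[0,0,0,0,0,0,20]]' 60; python3 avg.py;  python3 -m creep '[[-1,0,0,0,0,0,20],[-1,0,0,0,0,0,20],[-1,0,0,0,0,0,20],[0,0,0,0,0,0,20]]'; python3 avg.py
```

```text
time: 8.35
position: [0.5559, 0.0913, 0.2037]
tool_rot: [2.174, 0.099, -2.174]
ft_force: [0.3, 0.4, 0.6]
grip_width: 0.339
t 8.75 F [-0.45  -1.352  0.62 ] M [-0.1779  0.0724 -0.0322] sd [0.55 0.61 0.47] [0.053 0.03  0.033] pos [0.5559 0.0913 0.2037] rot [-0.e+00 -3.e-04 -1.e+00] 0.34219908501288776
time: 9.15
position: [0.5556, 0.0916, 0.2063]
tool_rot: [2.173, 0.1, -2.175]
ft_force: [0.5, -0.1, -6.8]
grip_width: 0.34
t 9.55 F [-0.066 -0.124 -5.883] M [ 0.0306 -0.2694  0.0017] sd [0.32 0.37 0.62] [0.021 0.036 0.027] pos [0.5559 0.0914 0.2067] rot [-0.e+00 -1.e-04 -1.e+00] 0.3437332741694057
```

```bash
python3 -m creep '[[-2,0,0,0,0,0,20],[-2,0,0,0,0,0,20],[0,0,0,0,0,0,20],[0,0,0,0,0,0,20]]'; python3 avg.py; python3 avg.py
python3 - <<'E'
from h import *
t=get_image("side");crop(t,140,140,300,280,5,"pics/s5.png")
E
```

```text
time: 9.95
position: [0.556, 0.0914, 0.2109]
tool_rot: [2.175, 0.1, -2.174]
ft_force: [0.4, 0.5, -5.9]
grip_width: 0.344
t 10.35 F [-0.204  0.229 -5.762] M [ 0.0607 -0.2546 -0.0171] sd [0.22 0.4  0.59] [0.035 0.024 0.026] pos [0.5559 0.0914 0.2107] rot [-1.e-04 -1.e-04 -1.e+00] 0.33749518362734315
t 10.75 F [-0.221 -0.13  -5.752] M [ 0.0513 -0.2606 -0.0018] sd [0.75 0.32 0.49] [0.03  0.027 0.023] pos [0.5559 0.0914 0.2107] rot [-0.e+00 -1.e-04 -1.e+00] 0.34322896037150674
```

View pics/s5.png

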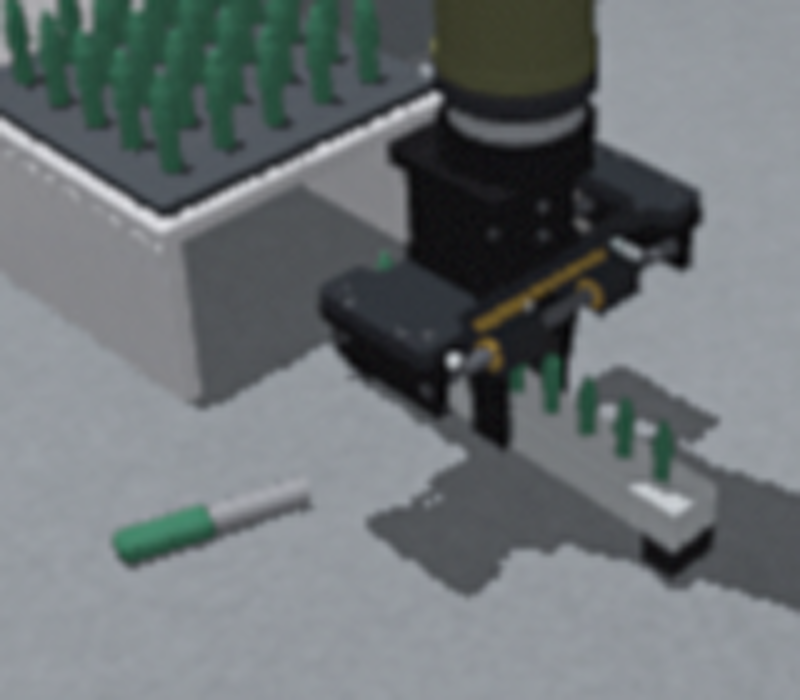

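The carrier's weight is 5.8 N and the moment is -0.26 N·m, so the balance point lies about 45 mm from the grip towards the robot. I set the carrier down, regrip there and check.

```bash
python3 -m creep '[[3,0,0,0,0,0,20],[3,0,0,0,0,0,20],[1,0,0,0,0,0,20],[0,0,0,0,0,0,20]]'; python3 -m creep '[[0,0,0,0,0,0,60],[0,0,0,0,0,0,60],[0,0,0,0,0,0,60],[0,0,0,0,0,0,60]]';python3 -m creep '[[0,0,20,0,0,0,60],[0,0,20,0,0,0,60],[0,0,5,0,0,0,60],[0,0,0,0,0,0,60],[0,0,0,0,0,0,40]]';python3 avg.py
```

```text
time: 11.2
position: [0.5559, 0.0914, 0.2038]
tool_rot: [2.174, 0.1, -2.175]
ft_force: [0.7, 0.0, -4.7]
grip_width: 0.342
time: 11.6
position: [0.5562, 0.0915, 0.2041]
tool_rot: [2.175, 0.1, -2.173]
ft_force: [-0.5, -0.6, 0.3]
grip_width: 0.618
time: 12.1
position: [0.512, 0.0872, 0.2042]
tool_rot: [2.176, 0.1, -2.173]
ft_force: [-0.7, 0.5, -0.6]
grip_width: 0.653
t 12.5 F [ 0.252  0.088 -0.024] M [0.0345 0.0184 0.01  ] sd [0.39 0.51 0.37] [0.029 0.035 0.017] pos [0.5113 0.0873 0.2036] rot [-1.e-04  1.e-04 -1.e+00] 0.46664483841097143
```

```bash
python3 -m creep '[[0,0,0,0,0,0,20],[0,0,0,0,0,0,20],[0,0,0,0,0,0,20],[0,0,0,0,0,0,20],[0,0,0,0,0,0,20]]' 60; python3 -m creep '[[0,0,0,0,0,0,20],[-3,0,0,0,0,0,20],[-5,0,0,0,0,0,20],[-2,0,0,0,0,0,20],[0,0,0,0,0,0,20]]'; python3 avg.py; python3 avg.py;python3 avg.py
```

```text
time: 13.0
position: [0.5111, 0.0872, 0.2037]
tool_rot: [2.174, 0.1, -2.174]
ft_force: [1.2, -0.4, -0.7]
grip_width: 0.339
time: 13.5
position: [0.5111, 0.0873, 0.2139]
tool_rot: [2.175, 0.1, -2.174]
ft_force: [0.5, 0.3, -5.5]
grip_width: 0.34
t 13.9 F [-0.046  0.031 -5.716] M [ 0.0247 -0.0028  0.0106] sd [0.59 0.41 0.3 ] [0.029 0.017 0.021] pos [0.511  0.0873 0.2136] rot [-3.e-04 -0.e+00 -1.e+00] 0.3396517967408351
t 14.3 F [-0.094  0.276 -5.865] M [ 0.0166 -0.012   0.0247] sd [0.57 0.63 0.31] [0.028 0.022 0.036] pos [0.5111 0.0873 0.2137] rot [-0.e+00 -1.e-04 -1.e+00] 0.33805798838316314
t 14.7 F [ 0.307 -0.098 -5.994] M [ 0.0031 -0.0156 -0.0179] sd [0.47 0.32 0.28] [0.023 0.024 0.026] pos [0.5111 0.0873 0.2137] rot [ 1.e-04 -1.e-04 -1.e+00] 0.3422468523570666
```

```bash
python3 -m creep '[[-15,0,0,0,0,0,20],[-25,0,0,0,0,0,20],[-30,0,0,0,0,0,20],[-25,0,0,0,0,0,20],[-17,0,0,0,0,0,20]]'; python3 -m creep '[[0,10,1.5,0,0,0,20],[0,20,3.5,0,0,0,20],[0,30,5,0,0,0,20],[0,40,7,0,0,0,20],[0,40,7,0,0,0,20]]';python3 -m creep '[[0,40,7,0,0,0,20],[0,40,7,0,0,0,20],[0,40,7,0,0,0,20],[0,30,5,0,0,0,20],[0,25,5,0,0,0,20]]';python3 -m creep '[[0,20,4,0,0,0,20],[0,11,2,0,0,0,20],[0,0,0,0,0,0,20],[0,0,0,0,0,0,20]]';python3 avg.py
python3 - <<'E'
from h import *
s,p,Rm=st();u=np.array([.9958,.0917]);tgt=np.array([.4805,-.263])+.0015*u
print(Rm.T@np.r_[tgt-p[:2],.2857-p[2]],s["joint_positions"])
t=get_image("side");crop(t,280,100,440,240,5,"pics/s6.png")
t=get_image("top");cv2.imwrite("pics/t6.png",t["img"][:,:,::-1])
E
```

```text
time: 15.2
position: [0.5115, 0.0878, 0.329]
tool_rot: [2.178, 0.1, -2.17]
ft_force: [0.2, -0.6, -6.2]
grip_width: 0.341
time: 15.7
position: [0.4991, -0.056, 0.325]
tool_rot: [2.172, 0.101, -2.175]
ft_force: [0.3, -0.8, -6.4]
grip_width: 0.342
time: 16.2
position: [0.4837, -0.2344, 0.3248]
tool_rot: [2.174, 0.097, -2.178]
ft_force: [0.5, -0.1, -5.3]
grip_width: 0.343
time: 16.6
position: [0.4821, -0.2618, 0.3253]
tool_rot: [2.174, 0.102, -2.175]
ft_force: [1.3, 1.0, -5.4]
grip_width: 0.338
t 17.0 F [-0.042 -0.379 -5.645] M [ 0.0357 -0.0009  0.0116] sd [0.4  0.33 0.31] [0.014 0.014 0.044] pos [ 0.4822 -0.2624  0.3258] rot [ 1.e-04 -2.e-04 -1.e+00] 0.33939852082727184
[0.04014226 0.00047108 0.00029214] [ 0.79403115  0.18281672 -0.38047987  1.79465833  0.07328537  1.17773766
 -1.086902  ]
```

View pics/s6.png

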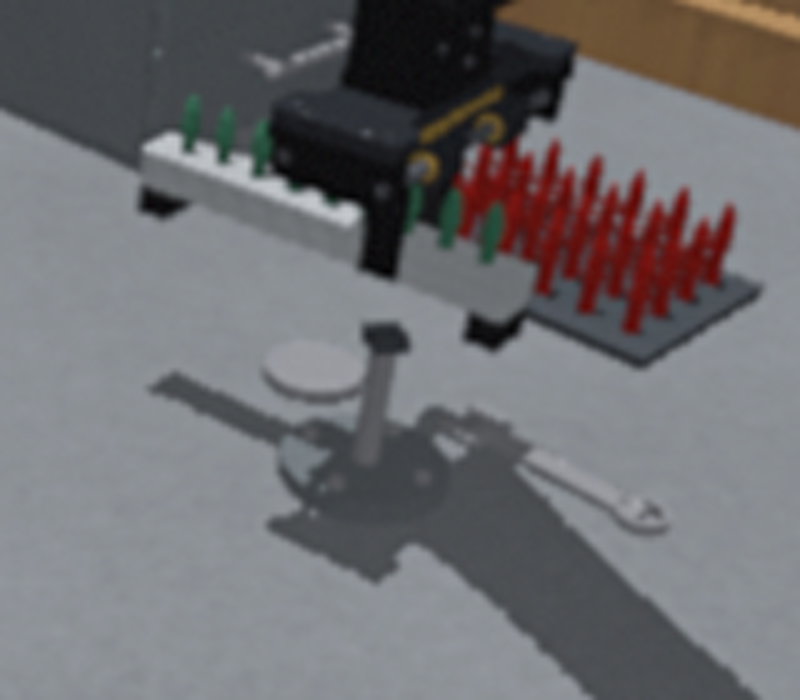

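View pics/t6.png

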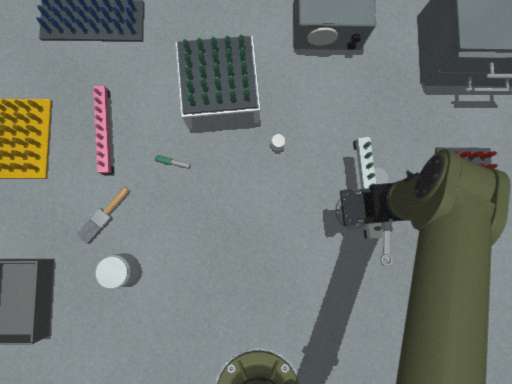

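The side view shows the carrier level, with the finger (380,270) directly above the stand head (386,335). The other things are where they were, so I lower it.

```bash
python3 -m creep '[[8,0.5,0,0,0,0,20],[12,0,0,0,0,0,20],[10,0,0,0,0,0,20],[6,0,0,0,0,0,20],[0,0,0,0,0,0,20]]';python3 -m creep '[[1,0,0,0,0,0,20],[1,0,0,0,0,0,20],[0,0,0,0,0,0,20]]';python3 avg.py
```

```text
time: 17.6
position: [0.4815, -0.2631, 0.288]
tool_rot: [2.172, 0.102, -2.178]
ft_force: [-0.5, -0.2, -5.8]
grip_width: 0.339
time: 17.9
position: [0.4823, -0.2634, 0.2881]
tool_rot: [2.175, 0.099, -2.174]
ft_force: [-0.6, -0.1, -6.1]
grip_width: 0.342
t 18.3 F [ 0.276  0.098 -5.551] M [ 0.0202  0.008  -0.0201] sd [0.48 0.51 0.34] [0.026 0.033 0.03 ] pos [ 0.4821 -0.2634  0.2878] rot [ 1.e-04 -2.e-04 -1.e+00] 0.3368418740298213
```

```bash
python3 -m creep '[[1,0,0,0,0,0,20],[0,0,0,0,0,0,20],[0.5,0,0,0,0,0,20],[0,0,0,0,0,0,20]]';python3 avg.py;python3 -m creep '[[0.5,0,0,0,0,0,20],[0,0,0,0,0,0,20]]';python3 avg.py
```

```text
time: 18.7
position: [0.4821, -0.2633, 0.2861]
tool_rot: [2.174, 0.1, -2.175]
ft_force: [-0.2, 0.0, -6.2]
grip_width: 0.341
t 19.1 F [-0.014  0.193 -5.961] M [ 0.0138 -0.0186  0.0057] sd [0.42 0.43 0.54] [0.019 0.025 0.023] pos [ 0.4821 -0.2634  0.2863] rot [-0.e+00 -2.e-04 -1.e+00] 0.3404470277513155
time: 19.3
position: [0.4821, -0.2633, 0.2858]
tool_rot: [2.174, 0.1, -2.174]
ft_force: [0.8, -0.3, -5.8]
grip_width: 0.338
t 19.7 F [ 0.053  0.222 -6.139] M [ 0.0175  0.0021 -0.0167] sd [0.56 0.49 0.57] [0.027 0.026 0.025] pos [ 0.4821 -0.2633  0.2857] rot [-0.e+00 -1.e-04 -1.e+00] 0.33721792934933387
```

```bash
python3 -m creep '[[0.5,0,0,0,0,0,20],[0,0,0,0,0,0,20]]';python3 avg.py;python3 -m creep '[[0.5,0,0,0,0,0,20],[0,0,0,0,0,0,20]]';python3 avg.py
```

```text
time: 19.9
position: [0.4821, -0.2634, 0.2857]
tool_rot: [2.174, 0.1, -2.174]
ft_force: [-1.3, 0.2, -2.0]
grip_width: 0.338
t 20.3 F [-2.358  1.145  0.397] M [ 0.3098  0.5733 -0.005 ] sd [0.61 0.26 0.81] [0.033 0.11  0.034] pos [ 0.4822 -0.2633  0.2857] rot [ 0.e+00 -3.e-04 -1.e+00] 0.33919578341046663
time: 20.5
position: [0.4822, -0.2633, 0.2857]
tool_rot: [2.174, 0.099, -2.174]
ft_force: [-4.7, 2.1, 5.6]
grip_width: 0.339
t 20.9 F [-4.186  2.472  5.726] M [0.551  1.0168 0.0039] sd [0.33 0.55 0.39] [0.029 0.031 0.031] pos [ 0.4822 -0.2633  0.2857] rot [-1.e-04 -4.e-04 -1.e+00] 0.33963934992181777
```

```bash
python3 -m creep '[[-0.5,0,0,0,0,0,20],[0,0,0,0,0,0,20]]';python3 avg.py;python3 -m creep '[[0,0,0,0,0,0,20],[0,0,0,0,0,0,20]]' 4;python3 avg.py
python3 - <<'E'
from h import *
t=get_image("side");crop(t,280,110,440,230,5,"pics/s7.png")
E
```

```text
time: 21.1
position: [0.4821, -0.2633, 0.2857]
tool_rot: [2.174, 0.1, -2.174]
ft_force: [-4.4, 2.4, 3.3]
grip_width: 0.337
t 21.5 F [-3.907  2.08   5.284] M [ 0.5105  0.9803 -0.0071] sd [0.83 0.35 0.39] [0.044 0.034 0.031] pos [ 0.4821 -0.2633  0.2857] rot [-0.e+00 -2.e-04 -1.e+00] 0.3379661406123824
time: 21.7
position: [0.4823, -0.2633, 0.2855]
tool_rot: [2.175, 0.1, -2.174]
ft_force: [-3.4, 3.0, 4.8]
grip_width: 0.348
t 22.1 F [-2.827  2.119  5.321] M [0.5408 0.6991 0.0009] sd [0.44 0.19 0.38] [0.037 0.029 0.03 ] pos [ 0.4823 -0.2633  0.2854] rot [ 6.e-04 -2.e-04 -1.e+00] 0.34447066215615346
```

View pics/s7.png

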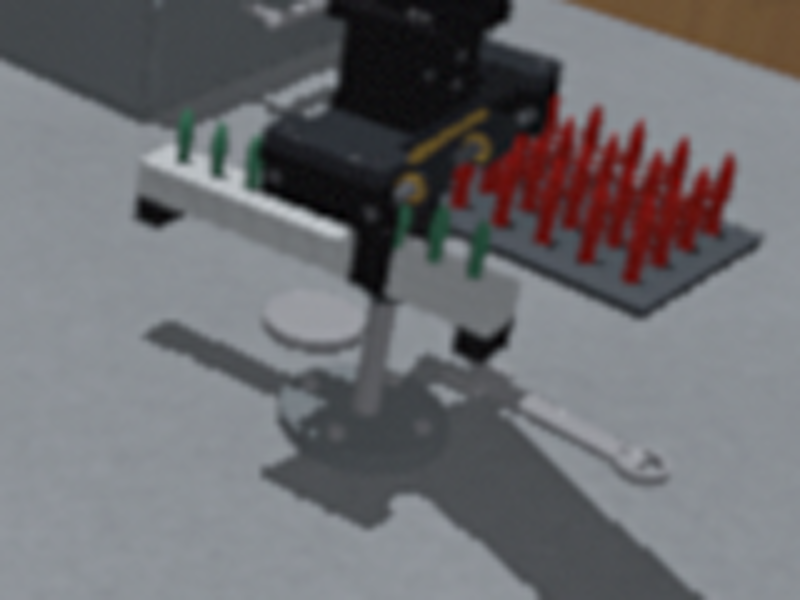

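```bash
python3 -m creep '[[-0.5,0,0,0,0,0,20],[0,0,0,0,0,0,20]]' 4;python3 avg.py; python3 -m creep '[[-0.5,0,0,0,0,0,20],[0,0,0,0,0,0,20]]' 4;python3 avg.py
```

```text
time: 22.35
position: [0.4823, -0.2633, 0.2855]
tool_rot: [2.175, 0.1, -2.174]
ft_force: [-0.8, 1.6, 0.9]
grip_width: 0.344
t 22.75 F [-0.2    1.239 -0.785] M [0.2602 0.0145 0.0093] sd [0.7  0.53 0.91] [0.058 0.136 0.025] pos [ 0.4823 -0.2633  0.2855] rot [ 5.e-04 -0.e+00 -1.e+00] 0.3479742318043262
time: 22.95
position: [0.4818, -0.2635, 0.2855]
tool_rot: [2.173, 0.1, -2.176]
ft_force: [0.6, 0.1, -5.2]
grip_width: 0.344
t 23.35 F [ 0.13   0.323 -5.746] M [ 0.0138  0.0075 -0.012 ] sd [0.45 0.34 0.39] [0.027 0.025 0.019] pos [ 0.482  -0.2633  0.2861] rot [-4.e-04  0.e+00 -1.e+00] 0.347399101034632
```

```bash
python3 -m creep '[[0.5,0,0,0,0,0,20],[0,0,0,0,0,0,20]]' 4;python3 avg.py; python3 -m creep '[[0,0,0,0,0,0,32],[0,0,0,0,0,0,33],[0,0,0,0,0,0,34],[0,0,0,0,0,0,36],[0,0,0,0,0,0,36]]';python3 avg.py
python3 - <<'E'
from h import *
t=get_image("side");crop(t,280,110,440,230,5,"pics/s8.png")
E
```

```text
time: 23.55
position: [0.4821, -0.2633, 0.2857]
tool_rot: [2.174, 0.1, -2.175]
ft_force: [-0.2, -0.0, -5.9]
grip_width: 0.346
t 23.95 F [-0.089  0.135 -5.582] M [ 0.0104 -0.0082  0.023 ] sd [0.57 0.38 0.29] [0.039 0.03  0.032] pos [ 0.4821 -0.2633  0.2858] rot [ 0.e+00 -1.e-04 -1.e+00] 0.3471292310252121
time: 24.45
position: [0.4822, -0.2634, 0.2861]
tool_rot: [2.175, 0.099, -2.174]
ft_force: [-1.1, -0.5, 0.7]
grip_width: 0.407
t 24.85 F [-0.074 -0.261  0.135] M [0.007  0.0152 0.003 ] sd [0.37 0.54 0.48] [0.016 0.024 0.029] pos [ 0.4821 -0.2633  0.2857] rot [-1.e-04 -0.e+00 -1.e+00] 0.4114563389091842
```

View pics/s8.png

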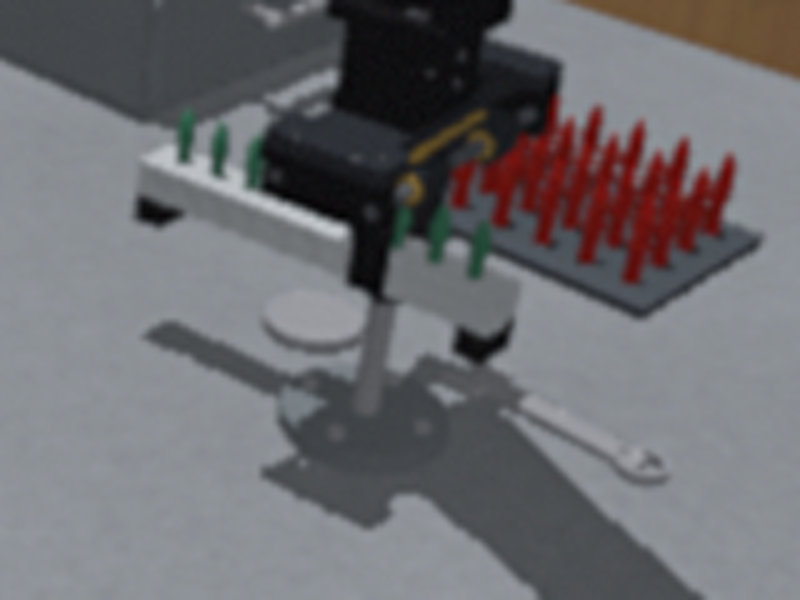

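The jaws are at 36 mm, the force is zero, and the picture is the same as the one taken while it was held: the carrier rests level by itself. I open fully and rise.

```bash
python3 -m creep '[[0,0,0,0,0,0,60],[0,0,0,0,0,0,70],[0,0,0,0,0,0,70],[0,0,0,0,0,0,70],[0,0,0,0,0,0,70]]';python3 -m creep '[[-5,0,0,0,0,0,70],[-20,0,0,0,0,0,70],[-30,0,0,0,0,0,70],[-30,0,0,0,0,0,70],[-20,0,0,0,0,0,70]]';python3 -m creep '[[0,10,20,0,0,0,70],[0,20,30,0,0,0,70],[0,20,30,0,0,0,70],[0,20,30,0,0,0,70],[0,0,0,0,0,0,70]]'
python3 - <<'E'
from h import *
t=get_image("side");crop(t,280,110,440,230,5,"pics/s9.png")
t=get_image("top");cv2.imwrite("pics/t9.png",t["img"][:,:,::-1])
E
```

```text
time: 25.4
position: [0.4821, -0.2633, 0.2857]
tool_rot: [2.174, 0.1, -2.174]
ft_force: [-0.6, -0.2, 0.4]
grip_width: 0.761
time: 25.9
position: [0.4825, -0.2633, 0.3935]
tool_rot: [2.176, 0.098, -2.171]
ft_force: [1.2, 0.4, 0.0]
grip_width: 0.804
time: 26.4
position: [0.3746, -0.3471, 0.3912]
tool_rot: [2.176, 0.088, -2.18]
ft_force: [0.7, 0.2, 0.3]
grip_width: 0.805
```

View pics/s9.png

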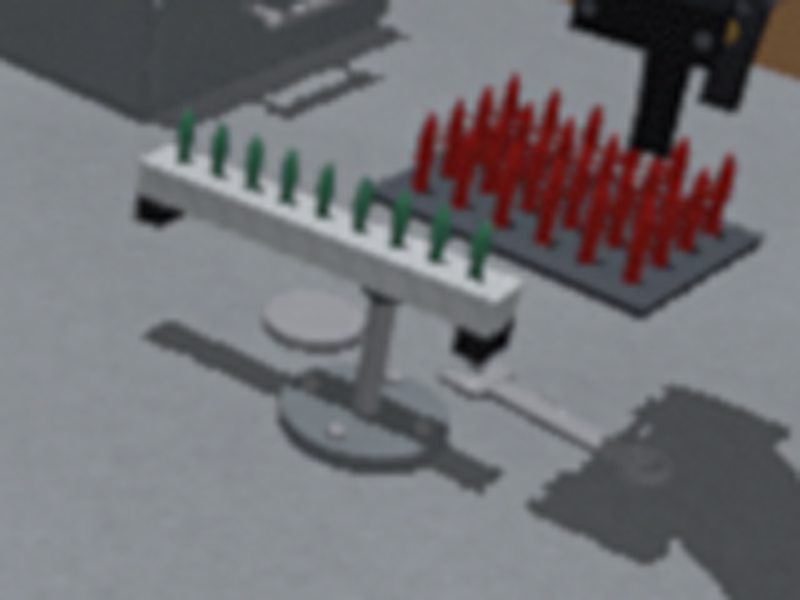

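View pics/t9.png

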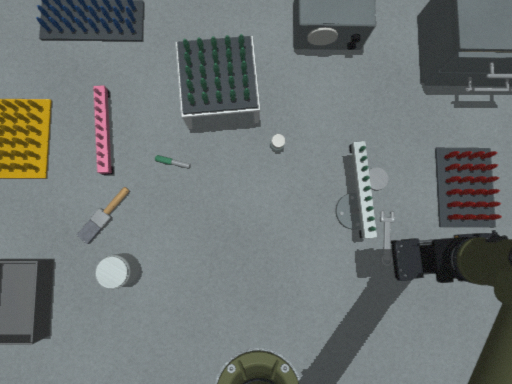

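The side view shows the carrier standing free and level on the head at (380,300) in the crop. The top view shows the other things unmoved. One last comparison over time, then I hand in.

```bash
python3 -m creep '[[0,0,0,0,0,0,70],[0,0,0,0,0,0,70],[0,0,0,0,0,0,70],[0,0,0,0,0,0,70],[0,0,0,0,0,0,70]]'
python3 - <<'E'
from h import *
a=cv2.imread("pics/t9.png");b=get_image("top")["img"][:,:,::-1];print(np.abs(a.astype(int)-b)[125:240,335:382].max())
c=cv2.imread("pics/top0.png");d=np.abs(c.astype(int)-b).max(2);print([(d[y0:y1,x0:x1]>40).sum() for x0,y0,x1,y1 in((150,150,195,172),(268,130,290,155),(378,208,398,240),(372,168,390,185),(75,180,135,290))])
from bench import ctrl;print(ctrl.close_job())
E
```

```text
time: 27.0
position: [0.3793, -0.3429, 0.3907]
tool_rot: [2.174, 0.101, -2.174]
ft_force: [-0.4, 0.2, 0.8]
grip_width: 0.809
12
[np.int64(0), np.int64(0), np.int64(6), np.int64(0), np.int64(0)]
the job is handed in; nothing more can be done
None
```

The carrier now stands level by itself on the stand head, with the gripper well clear of it. I handed the job in at about 27 s of the 72 s allowed.

- **Drawing it out:** I gripped the aluminium carrier by its free end and dragged it out of the rack. Its middle came to about -155 mm in the rack frame, where -125 mm was needed. I then let go of it.
- **Finding the balance point:** I lifted it at its middle and felt 5.8 N with a moment of -0.26 N·m. That put the balance point about 45 mm towards the end nearer the robot. Gripped again there, the moment was about -0.01 N·m, an offset of 1–2 mm, which I allowed for in placing it.
- **Placing it:** I lowered it until I felt contact. The first press, with the hard grip, pushed on the near edge of the head with about 12 N of contact force and some sideways force. I backed off, eased the grip to 4 N, lowered again and opened.

**Last checks:**
- The force was zero after release.
- The side view was unchanged from held to released.
- Two top views about 0.6 s apart showed the carrier still.
- The jar, stray bit, tin lid, tin and brush match the first picture in their image patches.
- The wrench patch differed in 6 pixels. I think this comes from the arm's shadow and the carrier's edge, but I did not check it further.

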